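# Find the rocking cover on the gauge interface box and hold it down flush

### The arm

A 6-joint arm with a two-finger parallel gripper is mounted at the origin on a cart in front of the work surface, level with it; the furniture and walls round the work are solid. World frame = base frame: x ahead of the robot, y to its left, z up, the work surface at z = 0. Lengths are in m, angles in rad, forces in N, time in s.
With the tool pointing down it reaches from about 0.25 to 0.775 m from the base axis. Payload 4 kg.
Tool frame: the origin (TCP) lies between the finger pads; the fingertips stand r.tips_ahead ahead of it and the grasp point (between the pads) lies 2 mm behind it (r.tips_ahead is the distance from the TCP to the fingertips, in m); z points along the fingers, y is the line along which they close (so a half turn about z gives the same grasp; the last joint's range is limited). The gripper opens to 85 mm and grips with 20 to 120 N. Pads are 22 mm wide; open, the fingers measure 114 mm over their backs; the gripper's body (76 mm by 85 mm) begins 54 mm behind the grasp point. The pads swing forward as they close: fully open they stand 13 mm farther back than shut.
Start: joints at [-1.215, 0.087, 1.371, -0, 1.684, -0.103], TCP at [0.244, -0.493, 0.248] pointing down, gripper open.
Joint ranges: [-3.1, 3.1], [-0.76, 2.03], [0.27, 2.55], [-1.08, 4.22], [0.17, 2.65], [-2.57, 2.57]. Speed limits (rad/s): [2.79, 2.79, 3.14, 3.14, 3.14, 3.14].

### API

Orientations are given as a rotation vector (axis times angle).
In Python, from workcell import r, cams gives the robot as it stands.
- The arm moves only by the tool carry_out, never from a script. Its arguments are lists of equal length, an entry for each row: "jaw": the finger opening in m, from 0 to 0.0854; "translation": the shift along the tool's x, y, z in m, a list of three; "turn": the turn, a rotation vector about the tool's x, y, z in degrees, a list of three. A call has 1 to 8 rows; each row is the pose to reach, as a shift and turn from the pose commanded when the call began, along the tool's axes at that moment; what a row does not reach only later rows make up. A row lasts 1/10 s, in which the tool goes at most 50 mm and 8.59 degrees, less where a joint would pass 70% of its speed; a pose out of reach is approached as far as the arm can. A call with a gripper value outside its range is refused whole. The fingers move at their own pace and stop on an object; "newtons" is the grip in N (left out, the last holds). Time passes only in rows, so rows that repeat a pose let the fingers close. It gives the time, the measured TCP pose, the force, the opening and the grip force at its end, in the units of the state.
- r.observe(): the state, without advancing time (a new reading comes with each control period).
- cams.capture(name): name is "scene" or "top"; returns a dict with "image" (480x640x3 uint8, red, green, blue), "mtx" (3x3 intrinsics, pixels), "extrinsics" (4x4, takes a point from world to camera coordinates). Camera axes: x right, y up, looking along -z (the intrinsics and any distortion apply to the point x, -y, -z); pixel columns grow to the right and rows downward; lengths in m; the calibration is good to about 2 mm. A picture is of the moment at which its call begins. There is no depth.
- r.finish_job(): hands the job in; it is judged then, once.
The state is a dict: "t": time; "joints": joint angles; "joint_velocities": joint speeds; "tau": joint torques, N m; "tool_pos": TCP position; "ee_rot": TCP orientation; "contact_force": force on the tool from outside, world axes, zero at the start; "ft_torque": the same for the moment, N m; "opening": opening from 0.0 (shut) to 1.0 (fully open); "finger_force": force on a finger pad.
Only numpy, scipy, OpenCV 4.12 (cv2) and the standard library are available. Lean on these libraries where they do the work, as an engineer would, in place of code of your own. Each camera call takes 0.05 s, during which the arm holds its last target. There are 200 camera calls.

### The job

One of the four identical square covers on the grey interface box has slack screws and rocks when its edge is pressed; the other three are tight. Press the covers near an edge with the fingertips until you find the one that rocks, then press that one down in its middle until it lies flush all round, and finish while still holding it down so that I can tighten its screws. Do not grip or lift anything, and leave the tools and parts on and around the box where they are.

Things in the scene. Friction and masses are not known exactly. Their poses are not given: they have to be found in the camera images.
- interface_box: Grey die-cast gauge interface box, 200 (x) x 180 (y) x 50 mm high, fixed to the bench; origin in the centre of its underside; x points away from the face with four round probe sockets (towards the robot) to the back, y left, z up. On its top, behind a bare front strip 40 mm wide, four identical light grey metal covers, two rows of two, 78 mm between centres. Three are tight and do not give.
- place_1 (a point): Front left (towards the robot, +y side) cover: centre of the top of a cover that is fully down there, 60.5 mm above the bench (-25, 39 mm from the box's origin in the box's x, y). Covers are 64 x 64 x 5 mm, sides parallel to the box, with small screw heads 1 mm high at the corners (25.5 mm from the centre in x and y).
- place_2 (a point): Front right cover: centre of the top of a cover that is fully down there, 60.5 mm above the bench (-25, -39 mm from the box's origin in the box's x, y). Which cover is loose differs from run to run.
- place_3 (a point): Back left cover: centre of the top of a cover that is fully down there, 60.5 mm above the bench (53, 39 mm from the box's origin in the box's x, y). The loose cover's top stands about 3 mm higher, on springs.
- place_4 (a point): Back right cover: centre of the top of a cover that is fully down there, 60.5 mm above the bench (53, -39 mm from the box's origin in the box's x, y). Axes as the box's.
- loose_cover (a joint): Height of the middle of the loose cover above flush, m: 0 flush on its gasket, about 0.003 left alone. Does not tell at which place it is. On springs: pressed within 8 mm of its centre it is flush at about 6 N, and 10 to 15 N keep it flush all round; it comes up again when let go. 2 to 3 N on an edge make that edge sink 2 to 4 mm.
- rock_x (a joint): Tilt of the loose cover about the box's x axis in rad, 0 level, positive when its left (+y) edge is up. At rest within 0.02 either way; grows to 0.05 to 0.1 in size when the left or right edge of that cover is pressed.
- rock_y (a joint): Tilt of the loose cover about the box's y axis in rad, 0 level, positive when its front (-x) edge is up; otherwise as rock_x.
- hex_key: Black hex key, 28 x 84 x 5 mm, lying loose on the bare front strip of the box's top; origin under its middle.
- screwdriver: Screwdriver with orange handle, 201 mm long, 24 mm thick, lying loose on the bench in front of the box; origin under its middle.
- gauge_pin: Plain steel pin gauge standing on end, loose, 22 mm across and 45 mm high, to the right of the box; origin under its centre.
- hex_bolt: Steel hex bolt standing on its head, loose, 39 mm high, to the right of the box; origin under its centre.
- bronze_bush: Flanged bronze bush standing on its flange, loose, 47 mm across and 32 mm high, to the left of the box; origin under its centre.
- seat_ring: Turned steel ring lying flat, loose, 48 mm across and 10 mm high, to the left of the box; origin under its centre.

How it is judged:
On the way:
1. the loose cover is found: it rocks under a press near its edge (tilts more than 0.035 rad) ((value of joint any of rock_x, rock_y above 0.035 rad or value of joint any of rock_x, rock_y below -0.035 rad)), for 0.05 s.
At the end, for the whole second after the job is handed in: The loose cover is held down by the fingertips: its middle is less than 1 mm above flush, it is level within 0.025 rad about both axes, and the fingers press with more than 3 N, all through the last second (value of joint loose_cover below 0.001 m and value of joint rock_x between -0.025 and 0.025 rad and value of joint rock_y between -0.025 and 0.025 rad and contact force between the fingers and anything else above 3 N); the arm keeps its last pose, push and grip.
It fails at once if the loose cover is lifted (more than 7 mm above flush) (value of joint loose_cover above 0.007 m).
It fails at once if one of the loose tools and parts on and around the box is moved by more than 15 mm (distance of any of hex_key, screwdriver, gauge_pin, hex_bolt, bronze_bush, seat_ring from where it was at the start of the episode above 0.015 m).
It also fails if it takes over 51 s, if anything falls off the work surface, if the arm or the gripper's body presses on something with over 40 N, if the wrist force passes 120 N, or if a joint passes its speed limit or range.

## Working session

There is one attempt and no reset: what is moved stays moved. The work goes in short steps, Python scripts to look and compute and a tool call to move; the robot and the scene stay as the last step left them, time stands still between calls to the robot, and variables do not carry over. Pictures are saved under pics/ and viewed, at most 10 in all, crops included, and the job is handed in when it is done.

Besides the shell and the picture viewer there is one more tool, called after ">>>" in YAML: its name, and indented under it one key for each argument. carry_out: Moves the arm, as the interface text tells. Its arguments: {"type":"object","properties":{"jaw":{"type":"array"},"translation":{"type":"array"},"turn":{"type":"array"},"newtons":{"type":"number"}},"required":["jaw","translation","turn"]}

```bash
mkdir -p pics
python3 - <<'E'
from workcell import r, cams
import cv2,numpy as np
s=r.observe()
print({k:np.round(v,4).tolist() for k,v in s.items()}, r.tips_ahead)
for n in("top","scene"):
    c=cams.capture(n); cv2.imwrite(f"pics/{n}0.png",c["image"][:,:,::-1]); print(c["mtx"].tolist(),np.round(c["extrinsics"],4).tolist(),[k for k in c])
E
```

```text
{'t': 0.0, 'joints': [-1.2151, 0.088, 1.3723, -0.0, 1.6836, -0.1031], 'joint_velocities': [0.0, 0.0002, 0.0001, 0.0005, 0.0003, 0.0021], 'tau': [-0.0006, -35.1871, -31.3269, -0.0002, 0.0108, -0.0], 'tool_pos': [0.2434, -0.4927, 0.2471], 'ee_rot': [-3.0571, -0.7139, 0.0005], 'contact_force': [0.6908, 1.1478, 1.0284], 'ft_torque': [-0.013, -0.0138, 0.0295], 'finger_force': 0.0, 'opening': 1.0036} 0.017
[[553.8089735096036, 0.0, 316.6518964623582], [0.0, 553.8089735096036, 244.51344050948018], [0.0, 0.0, 1.0]] [[-0.0194, -0.9996, -0.0198, 0.0755], [0.9934, -0.0215, 0.1129, -0.5086], [-0.1133, -0.0175, 0.9934, -0.8761], [0.0, 0.0, 0.0, 1.0]] ['image', 'mtx', 'extrinsics']
[[539.7687932039363, 0.0, 321.2688580168992], [0.0, 539.7687932039363, 239.72133769282252], [0.0, 0.0, 1.0]] [[0.8508, 0.5254, 0.0107, -0.4653], [-0.46, 0.7347, 0.4986, 0.1683], [0.2541, -0.4291, 0.8667, -1.0153], [0.0, 0.0, 0.0, 1.0]] ['image', 'mtx', 'extrinsics']
```

View pics/top0.png

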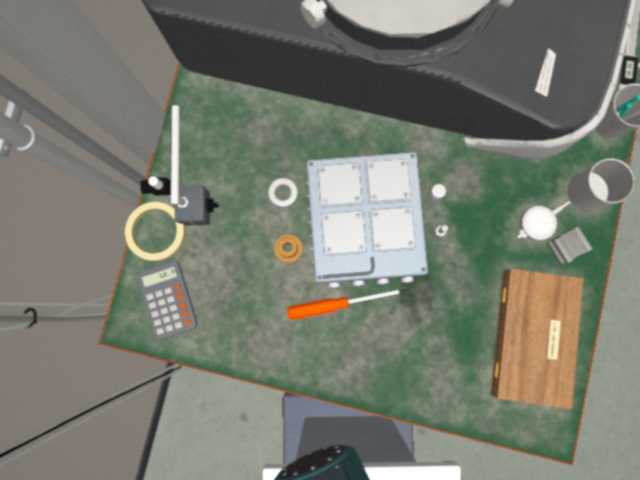

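View pics/scene0.png

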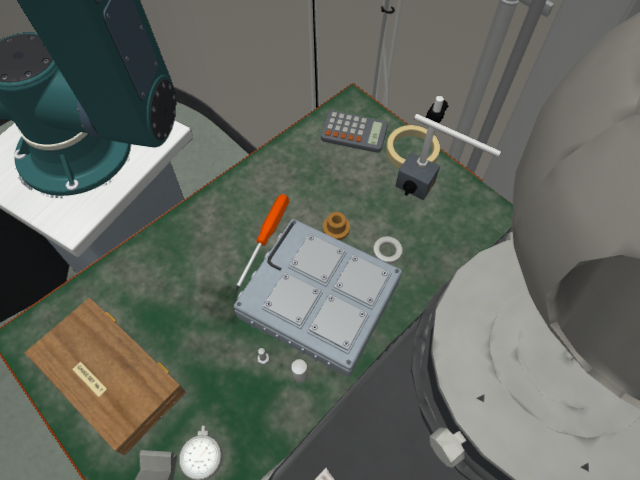

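The top view shows the four covers at about (340,184), (389,180), (344,231) and (392,228), with the hex key at (350,268) on the front strip. The scene view shows the same covers at (317,257), (362,280), (292,299) and (338,322). Next I'll triangulate the covers.

```bash
cat > h.py <<'E'
import cv2,numpy as np
from workcell import r,cams
def P(c):
    E=np.diag([1,-1,-1,1])@c["extrinsics"]; return c["mtx"]@E[:3]
def ray(c,uv,z):
    M=P(c); A=M[:,[0,1]]; b=M[:,2]*z+M[:,3]
    H=np.column_stack([A,b]); p=np.linalg.solve(H,[uv[0],uv[1],1]); return p[:2]/p[2]
def covers(c,seeds):
    g=cv2.cvtColor(c["image"],cv2.COLOR_RGB2HSV); out=[]
    m=((g[...,1]<22)&(g[...,2]>175)).astype(np.uint8)
    m=cv2.morphologyEx(m,cv2.MORPH_CLOSE,np.ones((5,5)))
    m=cv2.morphologyEx(m,cv2.MORPH_OPEN,np.ones((3,3)))
    n,L,st,ce=cv2.connectedComponentsWithStats(m)
    for s in seeds:
        k=L[s[1],s[0]]
        cn=max(cv2.findContours((L==k).astype(np.uint8),0,2)[0],key=cv2.contourArea)
        cn=cv2.convexHull(cn)
        _,tri=cv2.minEnclosingTriangle(cn) if 0 else (0,0)
        q=cv2.approxPolyN(cn,4).reshape(4,2)
        d=np.linalg.solve(np.column_stack([q[2]-q[0],-(q[3]-q[1])]),q[1]-q[0])
        out.append((q[0]+d[0]*(q[2]-q[0]),st[k,4],q))
    return out
E
python3 - <<'E'
from h import *
S={"top":[(344,240),(392,237),(340,175),(389,172)],"scene":[(317,250),(292,292),(362,274),(338,315)]}
C={};O={}
for n in S:
    C[n]=cams.capture(n); g=cv2.cvtColor(C[n]["image"],cv2.COLOR_RGB2HSV)
    print(n,[g[v,u].tolist() for u,v in S[n]], g[160,313].tolist() if n=="top" else g[300,250].tolist())
    O[n]=covers(C[n],S[n])
pts=[]
for a,b in zip(O["top"],O["scene"]):
    X=cv2.triangulatePoints(P(C["top"]),P(C["scene"]),a[0],b[0]).ravel();X=X[:3]/X[3];pts.append(X)
    print(np.round(a[0],1),a[1],np.round(b[0],1),b[1],np.round(X,4),"ray z.0605:",np.round(ray(C["top"],a[0],.0605),4),np.round(ray(C["scene"],b[0],.0605),4))
p=np.array(pts);print(p[2]-p[0],p[3]-p[1],p[0]-p[1],p[2]-p[3])
E
```

```text
top [[0, 1, 238], [30, 1, 237], [0, 0, 227], [30, 1, 228]] [98, 17, 167]
scene [[90, 4, 175], [98, 6, 180], [90, 4, 175], [98, 6, 180]] [101, 28, 176]
[368.5 210.5] 9822 [316.2 262. ] 880 [ 0.547  -0.0143  0.1255] ray z.0605: [ 0.559  -0.0188] [0.5284 0.0138]
[368.5 210.5] 9822 [290.6 298.2] 1497 [ 0.5436 -0.0368  0.0537] ray z.0605: [ 0.559  -0.0188] [ 0.5282 -0.058 ]
[368.5 210.5] 9822 [319.5 239.5] 292325 [ 0.5422 -0.0077  0.1734] ray z.0605: [ 0.559  -0.0188] [0.5116 0.0506]
[368.5 210.5] 9822 [337.7 320. ] 1652 [ 0.5824 -0.0214 -0.0362] ray z.0605: [ 0.559  -0.0188] [ 0.6054 -0.0504]
[-0.00473339  0.00665482  0.04791628] [ 0.03876957  0.01537953 -0.08997448] [0.00330921 0.02246697 0.07180032] [-0.04019375  0.01374226  0.20969108]
```

Run:
```python
import re
s=open('h.py').read()
s=s.replace('def covers(c,seeds):','def covers(c,seeds,sat,val):').replace('(g[...,1]<22)&(g[...,2]>175)','(g[...,1]<sat)&(g[...,2]>val)').replace("        _,tri=cv2.minEnclosingTriangle(cn) if 0 else (0,0)\n","").replace('np.ones((5,5))','np.ones((3,3))')
open('h.py','w').write(s)
from h import *
S={"top":[(344,240),(392,237),(340,175),(389,172)],"scene":[(317,250),(292,292),(362,274),(338,315)]}
T={"top":(9,195),"scene":(15,150)}
C={};O={}
for n in S:
    C[n]=cams.capture(n); O[n]=covers(C[n],S[n],*T[n])
pts=[]
for a,b in zip(O["top"],O["scene"]):
    X=cv2.triangulatePoints(P(C["top"]),P(C["scene"]),a[0],b[0]).ravel();X=X[:3]/X[3];pts.append(X)
    print(np.round(a[0],1),a[1],np.round(b[0],1),b[1],np.round(X,4),"ray:",np.round(ray(C["top"],a[0],.0605),4),np.round(ray(C["scene"],b[0],.0605),4))
p=np.array(pts);print(p[2]-p[0],p[3]-p[1],p[0]-p[1],p[2]-p[3])
i=C["top"]["image"].copy();k=C["scene"]["image"].copy()
for a,b in zip(O["top"],O["scene"]):
    cv2.polylines(i,[a[2].astype(int)],1,(255,0,0));cv2.polylines(k,[b[2].astype(int)],1,(255,0,0))
z=lambda im,x,y:cv2.resize(im[y:y+150,x:x+190],None,fx=2.1,fy=2.1,interpolation=2)
cv2.imwrite("pics/cov.png",np.hstack([z(i,280,140),z(k,225,215)])[:,:,::-1])
```

```text
[343.4 231.5] 1515 [317.  256.9] 1434 [0.5257 0.0215 0.0626] ray: [0.5263 0.0218] [0.5247 0.0221]
[392.5 228.5] 1561 [291.2 297.6] 1640 [ 0.529  -0.0562  0.0606] ray: [ 0.5294 -0.0558] [ 0.5285 -0.0566]
[339.4 183.5] 1565 [361.2 278.6] 1541 [0.6026 0.0257 0.0626] ray: [0.6038 0.0262] [0.6015 0.026 ]
[389.3 179.7] 1575 [337.8 320.9] 1775 [ 0.6071 -0.053   0.0647] ray: [ 0.6082 -0.0534] [ 0.6063 -0.0516]
[7.69200318e-02 4.19220890e-03 5.18924085e-05] [0.07816819 0.00321669 0.00410496] [-0.00330752  0.07768537  0.00199632] [-0.00455567  0.07866089 -0.00205675]
```

View pics/cov.png

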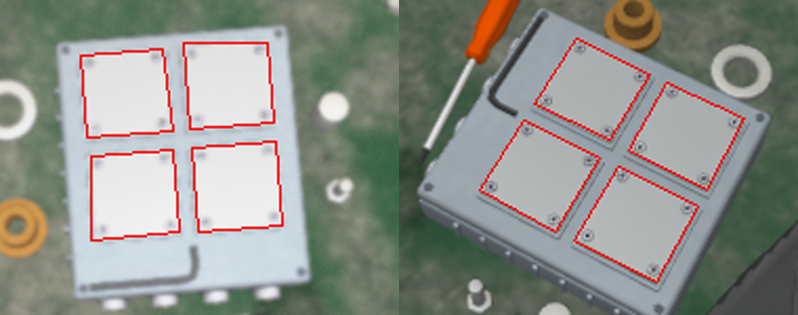

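The left half outlines all four covers cleanly in the top view, and the right half does the same in the scene view. The box yaw is about 2.8°. Back right triangulates highest (64.7 mm, the others 60.6–62.6 mm), so I'll press that one first.

>>> carry_out:
  jaw: [0, 0, 0, 0, 0, 0, 0, 0]
  translation:
    - [0.04, -0.017, 0]
    - [0.085, -0.035, 0]
    - [0.13, -0.053, 0]
    - [0.175, -0.072, 0]
    - [0.22, -0.091, 0]
    - [0.265, -0.11, 0]
    - [0.31, -0.128, 0]
    - [0.35, -0.145, 0]
  turn:
    - [0, 0, 3]
    - [0, 0, 6]
    - [0, 0, 9]
    - [0, 0, 12]
    - [0, 0, 15]
    - [0, 0, 18]
    - [0, 0, 21]
    - [0, 0, 23.5]

```text
t: 1.1
tool_pos: [0.4944, -0.2061, 0.2484]
ee_rot: [3.141, 0.075, 0.001]
contact_force: [-0.5, -0.8, -1.1]
opening: 0.001
finger_force: 0.0
```

```bash
cat >> h.py <<'E'
from scipy.spatial.transform import Rotation as R
ex=np.array([.9988,.049,0]);ey=np.array([-.049,.9988,0])
M0=np.array([.5661,-.0155,0])
PL={1:M0-.039*ex+.039*ey,2:M0-.039*ex-.039*ey,3:M0+.039*ex+.039*ey,4:M0+.039*ex-.039*ey}
def go(pl,off,z):
    s=r.observe(); Q=R.from_rotvec(s["ee_rot"]); t=PL[pl]+off[0]*ex+off[1]*ey; t[2]=z
    print("t",s["t"],"pos",np.round(s["tool_pos"],4),"F",np.round(s["contact_force"],2),"M",np.round(s["ft_torque"],2),"open",round(s["opening"],3),"q",np.round(s["joints"],2))
    a=Q.inv().apply(np.column_stack([ex,ey]).T); print("tool tilt z",np.round(Q.apply([0,0,1]),3),"yaw err deg",np.degrees(np.arctan2(a[0][1],a[0][0])))
    print("tool shift",np.round(Q.inv().apply(t-s["tool_pos"]),4))
E
python3 - <<'E'
from h import *
go(4,(0,-.024),.13); print(r.tips_ahead)
c=cams.capture("top"); print("machine foot",ray(c,(400,120),0),ray(c,(300,98),0))
E
```

```text
t 1.1 pos [ 0.4944 -0.2061  0.2484] F [-0.54 -0.84 -1.07] M [ 0.02 -0.02 -0.03] open 0.001 q [-0.5   0.05  1.41  0.    1.68  1.02]
tool tilt z [ 0.001 -0.    -1.   ] yaw err deg -0.08848819630813239
tool shift [ 0.1197 -0.1241  0.1185]
0.017
machine foot [ 0.7268303  -0.08264338] [0.77095852 0.08960871]
```

>>> carry_out:
  jaw: [0, 0, 0, 0, 0, 0, 0, 0]
  translation:
    - [0.03, -0.031, 0.02]
    - [0.06, -0.062, 0.04]
    - [0.09, -0.093, 0.06]
    - [0.12, -0.124, 0.08]
    - [0.12, -0.124, 0.11]
    - [0.12, -0.124, 0.14]
    - [0.12, -0.124, 0.15]
    - [0.12, -0.124, 0.15]
  turn:
    - [0, 0, 0]
    - [0, 0, 0]
    - [0, 0, 0]
    - [0, 0, 0]
    - [0, 0, 0]
    - [0, 0, 0]
    - [0, 0, 0]
    - [0, 0, 0]

```text
t: 1.95
tool_pos: [0.6056, -0.0784, 0.0961]
ee_rot: [-3.14, -0.076, 0.007]
contact_force: [-0.2, 0.4, 0.5]
opening: -0.001
finger_force: 0.0
```

Run:
```python
from h import *
go(4,(0,-.024),.0805)
c=cams.capture("scene"); cv2.imwrite("pics/s1.png",cv2.resize(c["image"][160:400,180:500],None,fx=2,fy=2)[:,:,::-1])
```

```text
t 1.95 pos [ 0.6056 -0.0784  0.0961] F [-0.21  0.37  0.46] M [-0.06 -0.01  0.02] open -0.001 q [-0.22  0.3   1.43 -0.    1.42  1.3 ]
tool tilt z [-0.005  0.001 -1.   ] yaw err deg -0.028889536513610117
tool shift [ 0.0028 -0.0017  0.0155]
```

View pics/s1.png

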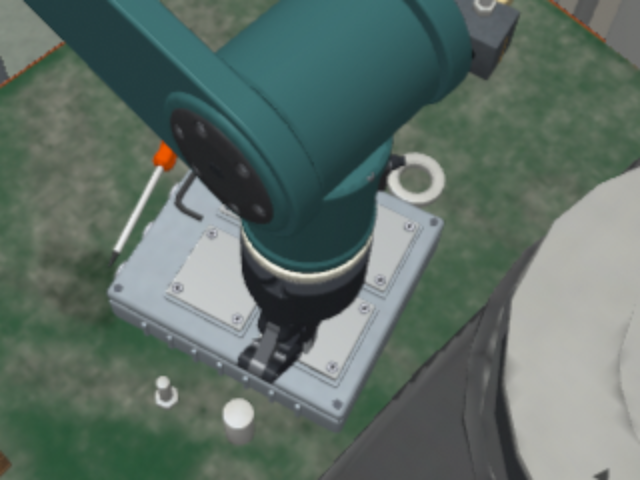

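The fingertips are just above the right edge of the back right cover (crop about (265,365)) and clear of the pin and bolt. Pressing down slowly.

>>> carry_out:
  jaw: [0, 0, 0, 0, 0, 0, 0]
  translation:
    - [0.002, -0.002, 0.004]
    - [0.003, -0.002, 0.009]
    - [0.003, -0.002, 0.012]
    - [0.003, -0.002, 0.014]
    - [0.003, -0.002, 0.0155]
    - [0.003, -0.002, 0.0155]
    - [0.003, -0.002, 0.0155]
  turn:
    - [0, 0, 0]
    - [0, 0, 0]
    - [0, 0, 0]
    - [0, 0, 0]
    - [0, 0, 0]
    - [0, 0, 0]
    - [0, 0, 0]

```text
t: 2.7
tool_pos: [0.6099, -0.0763, 0.0829]
ee_rot: [3.141, 0.076, 0.0]
contact_force: [-0.3, 0.4, 0.7]
opening: -0.006
finger_force: 0.0
```

>>> carry_out:
  jaw: [0, 0, 0, 0]
  translation:
    - [0, 0, 0.001]
    - [0, 0, 0.002]
    - [0, 0, 0.003]
    - [0, 0, 0.003]
  turn:
    - [0, 0, 0]
    - [0, 0, 0]
    - [0, 0, 0]
    - [0, 0, 0]

```text
t: 3.1
tool_pos: [0.61, -0.0764, 0.0798]
ee_rot: [3.14, 0.076, 0.0]
contact_force: [0.0, -0.0, 1.1]
opening: 0.005
finger_force: 0.3
```

>>> carry_out:
  jaw: [0, 0, 0]
  translation:
    - [0, 0, 0.001]
    - [0, 0, 0.0015]
    - [0, 0, 0.0015]
  turn:
    - [0, 0, 0]
    - [0, 0, 0]
    - [0, 0, 0]

```text
t: 3.4
tool_pos: [0.61, -0.0766, 0.0785]
ee_rot: [3.14, 0.076, 0.001]
contact_force: [-0.0, -1.0, 1.5]
opening: -0.0
finger_force: 0.7
```

>>> carry_out:
  jaw: [0, 0, 0, 0]
  translation:
    - [0, 0, 0.001]
    - [0, 0, 0.0015]
    - [0, 0, 0.0015]
    - [0, 0, 0.0015]
  turn:
    - [0, 0, 0]
    - [0, 0, 0]
    - [0, 0, 0]
    - [0, 0, 0]

```text
t: 3.8
tool_pos: [0.6101, -0.0765, 0.078]
ee_rot: [3.14, 0.076, 0.001]
contact_force: [-0.7, -1.6, 4.3]
opening: 0.001
finger_force: 2.6
```

>>> carry_out:
  jaw: [0, 0, 0, 0]
  translation:
    - [0, 0, 0.001]
    - [0, 0, 0.001]
    - [0, 0, 0.001]
    - [0, 0, 0.001]
  turn:
    - [0, 0, 0]
    - [0, 0, 0]
    - [0, 0, 0]
    - [0, 0, 0]

```text
t: 4.2
tool_pos: [0.6101, -0.0765, 0.0777]
ee_rot: [3.14, 0.076, 0.002]
contact_force: [-2.8, -1.1, 7.2]
opening: 0.002
finger_force: 3.8
```

```bash
cat > flow.py <<'E'
from h import *
def flow(name,pts,n=7):
    a=cv2.cvtColor(cv2.imread(f"pics/{name}0.png"),cv2.COLOR_BGR2GRAY)
    b=cv2.cvtColor(cams.capture(name)["image"],cv2.COLOR_RGB2GRAY)
    p=np.float32(pts).reshape(-1,1,2)
    q,st,e=cv2.calcOpticalFlowPyrLK(a,b,p,None,winSize=(n,n),maxLevel=0)
    for x,y,s,d in zip(p[:,0],q[:,0],st[:,0],e[:,0]): print(name,x,"d",np.round(y-x,2),s,round(float(d),1))
E
python3 - <<'E'
from flow import *
go(4,(0,-.024),.0777)
# back screws of cover 4 (left,right), back screws of cover 3, box corner holes
flow("scene",[(362,314),(346,343),(385,273),(370,300),(348,362),(397,271)],9)
E
```

```text
t 4.2 pos [ 0.6101 -0.0765  0.0777] F [-2.84 -1.11  7.24] M [-0.12  0.5   0.  ] open 0.002 q [-0.22  0.32  1.44 -0.    1.38  1.31]
tool tilt z [ 0.001 -0.001 -1.   ] yaw err deg -0.021736731817595965
tool shift [-0.002  -0.0001 -0.    ]
scene [362. 314.] d [-53.33   9.97] 1 20.6
scene [346. 343.] d [-0.29  1.68] 1 20.2
scene [385. 273.] d [ 0.32 -0.06] 1 14.1
scene [370. 300.] d [-0.16  0.2 ] 1 16.4
scene [348. 362.] d [0.18 0.3 ] 1 10.3
scene [397. 271.] d [ 0.4 -0.2] 1 8.8
```

Run:
```python
from h import *
c=cams.capture("scene")["image"][:,:,::-1]; a=cv2.imread("pics/scene0.png")
z=lambda i:cv2.resize(i[260:380,300:400],None,fx=4,fy=4,interpolation=cv2.INTER_CUBIC)
cv2.imwrite("pics/cmp.png",np.hstack([z(a),z(c)]))
```

```text
(no output)
```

View pics/cmp.png

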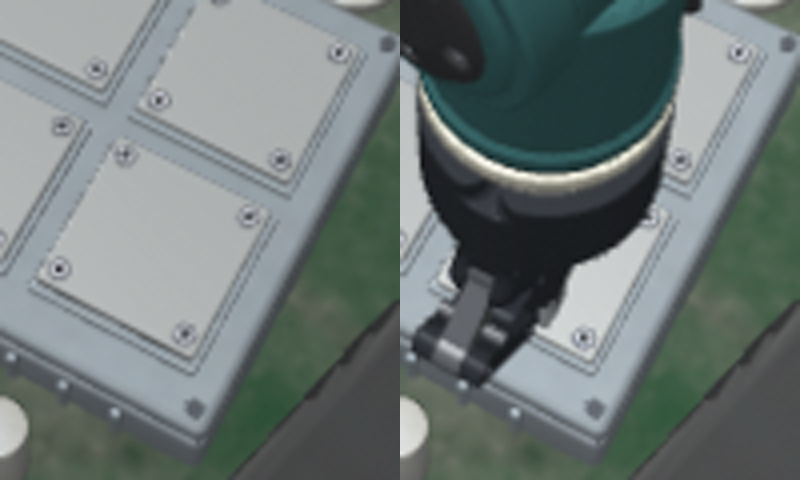

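The loose cover is the back right one. Its right rear screw sank from row 333 to row 338 of the 4× crop while the left rear screw stayed at row 216, and its face brightened. The box corner and the neighbouring cover did not move. Next I'll lift slightly and move to its middle.

>>> carry_out:
  jaw: [0, 0, 0, 0, 0, 0, 0, 0]
  translation:
    - [0, 0, -0.006]
    - [0, 0, -0.012]
    - [-0.001, -0.012, -0.012]
    - [-0.002, -0.024, -0.012]
    - [-0.002, -0.024, -0.012]
    - [-0.002, -0.024, -0.009]
    - [-0.002, -0.024, -0.006]
    - [-0.002, -0.024, -0.006]
  turn:
    - [0, 0, 0]
    - [0, 0, 0]
    - [0, 0, 0]
    - [0, 0, 0]
    - [0, 0, 0]
    - [0, 0, 0]
    - [0, 0, 0]
    - [0, 0, 0]

```text
t: 5.1
tool_pos: [0.6062, -0.0525, 0.0808]
ee_rot: [-3.14, -0.076, 0.003]
contact_force: [-0.8, 0.3, 0.4]
opening: -0.001
finger_force: 0.0
```

Run:
```python
from h import *
go(4,(0,0),.0775)
```

```text
t 5.1 pos [ 0.6062 -0.0525  0.0808] F [-0.8   0.29  0.37] M [0.03 0.   0.06] open -0.001 q [-0.18  0.3   1.46 -0.    1.38  1.34]
tool tilt z [-0.002  0.    -1.   ] yaw err deg -0.0327380115061668
tool shift [0.0007 0.0001 0.0033]
```

>>> carry_out:
  jaw: [0, 0, 0, 0, 0, 0, 0]
  translation:
    - [0, 0, 0.001]
    - [0, 0, 0.002]
    - [0, 0, 0.003]
    - [0, 0, 0.004]
    - [0, 0, 0.005]
    - [0, 0, 0.006]
    - [0, 0, 0.006]
  turn:
    - [0, 0, 0]
    - [0, 0, 0]
    - [0, 0, 0]
    - [0, 0, 0]
    - [0, 0, 0]
    - [0, 0, 0]
    - [0, 0, 0]

```text
t: 5.8
tool_pos: [0.6067, -0.0526, 0.0774]
ee_rot: [3.14, 0.076, 0.001]
contact_force: [-2.7, 0.4, 7.8]
opening: -0.0
finger_force: 3.8
```

>>> carry_out:
  jaw: [0, 0, 0, 0, 0, 0]
  translation:
    - [0, 0, 0.001]
    - [0, 0, 0.0015]
    - [0, 0, 0.0015]
    - [0, 0, 0.0015]
    - [0, 0, 0.0015]
    - [0, 0, 0.0015]
  turn:
    - [0, 0, 0]
    - [0, 0, 0]
    - [0, 0, 0]
    - [0, 0, 0]
    - [0, 0, 0]
    - [0, 0, 0]

```text
t: 6.4
tool_pos: [0.6068, -0.0526, 0.0772]
ee_rot: [3.14, 0.076, 0.002]
contact_force: [-5.5, 0.8, 11.9]
opening: 0.001
finger_force: 6.2
```

Run:
```python
from h import *
go(4,(0,0),.0775)
c=cams.capture("scene")["image"][:,:,::-1]; a=cv2.imread("pics/scene0.png")
z=lambda i:cv2.resize(i[260:380,300:400],None,fx=4,fy=4,interpolation=cv2.INTER_CUBIC)
cv2.imwrite("pics/cmp2.png",np.hstack([z(a),z(c)]))
```

```text
t 6.4 pos [ 0.6068 -0.0526  0.0772] F [-5.54  0.84 11.9 ] M [0.07 1.1  0.01] open 0.001 q [-0.18  0.31  1.46 -0.    1.37  1.34]
tool tilt z [ 0.001 -0.001 -1.   ] yaw err deg -0.021675245213325103
tool shift [ 0.0002 -0.0001 -0.0003]
```

View pics/cmp2.png

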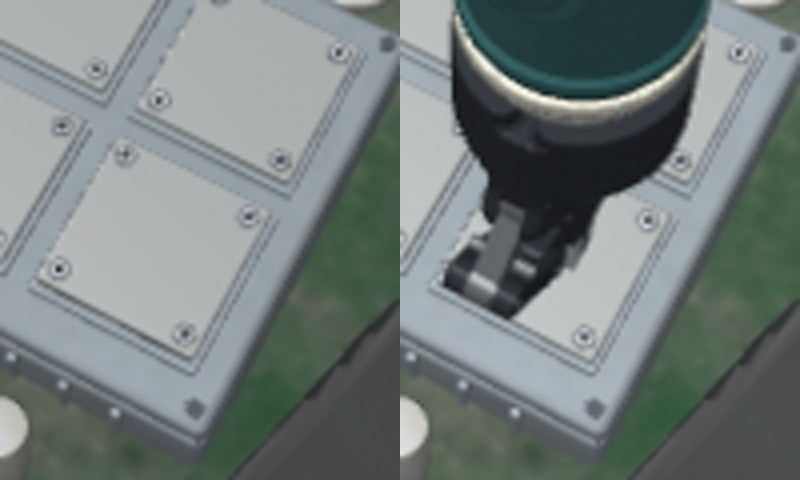

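Both visible rear screws now sit about 3 crop px lower than at rest: (248,216)→(248,219) and (185,333)→(184,336). So the cover is down evenly, under 12 N. Before handing in I'll check the earlier tilt to sub-pixel accuracy.

Run:
```python
from h import *
A=cv2.cvtColor(cv2.imread("pics/cmp.png"),cv2.COLOR_BGR2GRAY)
B=cv2.cvtColor(cv2.imread("pics/cmp2.png"),cv2.COLOR_BGR2GRAY)
im={"rest":A[:,:400],"edge":A[:,400:],"flush":B[:,400:]}
for nm,(u,v) in {"left":(250,217),"right":(185,335),"box":(195,408),"c3":(281,160)}.items():
    t=im["flush"][v-13:v+14,u-11:u+14]
    for k in im:
        w=im[k][v-25:v+26,u-23:u+26]; m=cv2.matchTemplate(w,t,cv2.TM_CCOEFF_NORMED); _,s,_,p=cv2.minMaxLoc(m)
        print(nm,k,"d px/4",p[0]-12,p[1]-12,round(s,2))
c=cams.capture("scene"); M=P(c)
f=lambda z:(lambda h:h[:2]/h[2])(M@np.r_[PL[4][:2],z,1]); print("px/4 per mm up",(f(.0615)-f(.0605))*4)
s=r.observe(); print(s["contact_force"],s["finger_force"])
```

```text
left rest d px/4 1 -4 0.85
left edge d px/4 -12 -11 0.18
left flush d px/4 0 0 1.0
right rest d px/4 0 -3 0.88
right edge d px/4 0 0 0.85
right flush d px/4 0 0 1.0
box rest d px/4 0 0 1.0
box edge d px/4 0 0 1.0
box flush d px/4 0 0 1.0
c3 rest d px/4 0 0 0.54
c3 edge d px/4 0 0 0.53
c3 flush d px/4 0 0 1.0
px/4 per mm up [ 0.10253427 -1.0092574 ]
[-6.19225009 -0.05089172 12.91533942] 6.152477881405503
```

```bash
python3 -c "
from workcell import r
print(r.finish_job())"
```

```text
the job is handed in; nothing more can be done
None
```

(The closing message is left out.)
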